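# Lock the valve unit's access panel and set its flow lever

## Task

Put the blue valve unit back into service: first lock its aluminium access panel by pushing in the black quarter-turn stud and turning it ninety degrees clockwise until it catches, so that its wing points at the two red marks and stays held in when you let go. Then swing the red-knobbed flow lever round until it points at the green set flag. Leave the tools and the can round the unit where they are.

Things in the scene. Friction and masses are not known exactly. Their poses are not given: they have to be found in the camera images.
- valve_unit: blue valve unit, 170 (x) x 300 (y) x 88 mm high, fixed to the bench. Origin: centre of its underside; x points to its brass ports, away from the robot. Right half (y < 0): aluminium access panel, top at z = 92 mm; left half: white scale plate, top 90 mm. Stud axis vertical at (-15, -80) mm, lever pivot at (35, 85) mm. Red marks on the panel 45 mm either side of the stud along y.
- stud_head (a point): centre of the top of the stud's black wing, on the stud axis; x along the wing, z up; moves with the stud. Wing 70 long, 15 thick, 30 mm high, standing on a round flange 52 mm across, 5 mm thick (its upper face 30 mm below this point). Unlocked: this point 146 mm above the bench, wing along the unit's x, flange's underside 19 mm above the panel.
- stud_press (a joint): how far the stud is pushed down, m: 0 sprung out, 0.017 end stop. Spring: 3 N at 0, 9 N at the stop. A cross pin stops it turning until it is in 0.012; keep it at 0.0125 to 0.017 while turning. Let go at ninety degrees, it springs back to about 0.009 into a catch and stays. Let go short of that, it stays at about 0.012, not caught.
- stud_turn (a joint): turn of the stud, rad, clockwise seen from above: 0 = unlocked (wing along the unit's x), 1.57 = locked (wing along the unit's y, at the red marks), stop at 1.60. It turns with little friction (0.04 N m) once pushed in.
- lever_knob (a point): centre of the top of the lever's red round knob (24 mm across, 32 mm high, upright), 142 mm above the bench and 75 mm from the pivot; x points from the pivot outward along the lever, z up. The steel arm under the knob is 14 mm wide with its top 110 mm above the bench.
- lever (a joint): lever angle, rad, counterclockwise seen from above, 0 to 1.7 between its stops; at 0 the lever points 2.29 rad counterclockwise from the unit's x (to the front left), at 0.85 straight to the unit's front (-x). It stays where it is left; friction 0.08 N m, about 1.1 N at the knob.
- set_flag: green set flag lying on the white scale, fixed at a varying angle: a thin green line ending in a 22 x 10 mm green block 90 to 112 mm from the pivot, its top 97 mm above the bench; the lever passes clear of it. Origin on the lever's pivot axis, 90 mm above the bench; x points outward along the flag. The lever is set when its x points the same way.
- can_oil: oil can, grey with a black cap, 58 x 58 x 103 mm, standing loose to the left of the unit; origin under its centre.
- pliers_red: pliers with red handles, 52 x 184 x 16 mm, loose on the bench to the left; origin under the centre.
- spanner_19: steel spanner, 39 x 230 x 9 mm, loose on the bench to the right; origin under the centre.

How it is judged:
On the way, in this order (a step that is already met when the one before it is completed fails the run):
1. the stud is pushed in before it is turned (value of joint stud_press above 0.0112 m and value of joint stud_turn below 0.3 rad), for 0.05 s.
2. the stud is pushed in, turned a quarter turn and let spring back into its catch (value of joint stud_turn above 1.4 rad and value of joint stud_press between 0.0065 and 0.0112 m), for 0.2 s.
3. the lever points at the green flag (angle between the x axis of lever_knob and the x axis of set_flag, either way round below 0.1 rad), for 0.2 s.
At the end, for the whole second after the job is handed in: The stud is turned past 1.4 rad and sits in its catch (pushed in 6.5 to 11.2 mm), the lever points along the green flag within 0.10 rad and is at rest (all of step 2 and angle between the x axis of lever_knob and the x axis of set_flag, either way round below 0.1 rad and velocity of joint lever between -0.05 and 0.05 rad/s); the robot touches nothing.
It fails at once if the oil can, the pliers or the spanner is moved by more than 30 mm (distance of any of can_oil, pliers_red, spanner_19 from where it was at the start of the episode above 0.03 m).
It also fails if it takes over 51 s, if anything falls off the work surface, if the arm or the gripper's body presses on something with over 40 N, if the wrist force passes 120 N, or if a joint passes its speed limit or range.

## Robot

A 6-joint arm with a two-finger parallel gripper is mounted at the origin on a cart in front of the work surface, level with it; the furniture and walls round the work are solid. World frame = base frame: x ahead of the robot, y to its left, z up, the work surface at z = 0. Lengths are in m, angles in rad, forces in N, time in s.
With the tool pointing down it reaches from about 0.3 to 1 m from the base axis. Payload 5.1 kg.
Tool frame: the origin (TCP) lies at the very end of the fingers, on their centre line; the grasp point (between the pads) lies 19 mm behind it (bot.grip_point_offset is the distance from the TCP to the grasp point, in m); z points along the fingers, y is the line along which they close (so a half turn about z gives the same grasp; the last joint's range is limited). The gripper opens to 95 mm and grips with 3 to 60 N. Pads are 20 mm wide; open, the fingers measure 119 mm over their backs; the gripper's body (75 mm by 180 mm) begins 59 mm behind the grasp point.
Start: joints at [1.071, 0.124, 1.65, -0, 1.367, -0.083], TCP at [0.263, 0.594, 0.215] pointing down, gripper open.
Joint ranges: [-2.61, 2.61], [-1.02, 2.33], [0.03, 2.71], [-1.35, 4.49], [0.32, 2.68], [-2.91, 2.91]. Speed limits (rad/s): [2.57, 2.57, 3.14, 3.14, 3.14, 3.14].

## Interface

Orientations are given as a rotation vector (axis times angle).
In Python, from bench import bot gives the robot as it stands. The module is installed in compiled form; this text tells all that it offers.
- The arm moves only by the tool send_rows, never from a script. Its argument "motion" is a list of rows, each an object with "dp": the shift along the tool's x, y, z in m, a list of three; "turn": the turn, a rotation vector about the tool's x, y, z in rad, a list of three. In form: [{"dp": [x, y, z], "turn": [ax, ay, az]}, ...]. A call has 1 to 20 rows; each row is the pose to reach, as a shift and turn from the pose commanded when the call began, along the tool's axes at that moment; what a row does not reach only later rows make up. A row lasts 1/8 s, in which the tool goes at most 62.5 mm and 10.7 degrees, less where a joint would pass 70% of its speed; a pose out of reach is approached as far as the arm can. A call with a gripper value outside its range is refused whole. "gripper" is the finger opening in m, from 0 to 0.0951, set as the call begins (left out, the last holds). The fingers move at their own pace and stop on an object; "grip_force" is the grip in N (left out, the last holds). Time passes only in rows, so rows that repeat a pose let the fingers close. It gives the time, the measured TCP pose, the force and the opening at its end, in the units of the state.
- bot.observe(): the state, without advancing time (a new reading comes with each control period).
- bot.camera(name): name is "scene" or "top" or "wrist"; returns (picture, depth): 480x640x3 uint8, red, green, blue; 480x640 float32, m along the optical axis (not along the pixel's ray), 0 where there is no reading.
- bot.camera_params(name): a dict with "intrinsics" (3x3 intrinsics, pixels), "origin" and "orientation" of the camera in the world. Camera axes: x right, y down, z forward; pixel columns grow to the right and rows downward; lengths in m; the calibration is good to about 2 mm. A picture is of the moment at which its call begins: read the wrist's pose just before it. camera_params takes no time and is no camera call; for the wrist camera it gives the pose at the moment of the call.
- bot.job_done(): hands the job in, once; it reports no verdict.
The state is a dict: "clock": time; "q": joint angles; "joint_vel": joint speeds; "joint_efforts": joint torques, N m; "position": TCP position; "orientation": TCP orientation; "wrist_force": force on the tool from outside, world axes, zero at the start; "wrist_torque": the same for the moment, N m; "opening": opening from 0.0 (shut) to 1.0 (fully open).
Only numpy, scipy, OpenCV 4.12 (cv2) and the standard library are available. Lean on these libraries where they do the work, as an engineer would, in place of code of your own. Each camera call takes 0.05 s, during which the arm holds its last target. There are 200 camera calls.

## Working session

There is one attempt and no reset: what is moved stays moved. The work goes in short steps, Python scripts to look and compute and a tool call to move; the robot and the scene stay as the last step left them, time stands still between calls to the robot, and variables do not carry over. Pictures are saved under pics/ and viewed, on a budget of 10 in all, crops included, one or two more only if the job needs it, and the job is handed in when it is done.

Besides the shell and the picture viewer there is one more tool, called as name([rows], argument=value, ...), one row to a line, values as JSON. send_rows: Moves the arm, as the interface text tells. Its arguments: {"type":"object","properties":{"motion":{"type":"array","items":{"type":"object","properties":{"dp":{"type":"array","items":{"type":"number"}},"turn":{"type":"array","items":{"type":"number"}}}}},"gripper":{"type":"number"},"grip_force":{"type":"number"}},"required":["motion"]}

```bash
mkdir -p pics
cat > h.py <<'E'
import numpy as np, cv2
from scipy.spatial.transform import Rotation as R
from bench import bot
def RM(o):
    o=np.array(o); return o if o.shape==(3,3) else (R.from_rotvec(o).as_matrix() if o.size==3 else R.from_quat(o).as_matrix())
def shot(name):
    p=bot.camera_params(name); im,d=bot.camera(name); return im,d,p
def plane(p,uv,z):
    K=np.array(p['intrinsics']);M=RM(p['orientation']);o=np.array(p['origin'])
    r=M@np.linalg.inv(K)@np.array([uv[0],uv[1],1.]); return o+r*(z-o[2])/r[2]
def cloud(p,d):
    K=np.array(p['intrinsics']);M=RM(p['orientation']);v,u=np.mgrid[:d.shape[0],:d.shape[1]]
    c=np.stack([(u-K[0,2])/K[0,0]*d,(v-K[1,2])/K[1,1]*d,d],-1); return c@M.T+np.array(p['origin'])
E
python3 - <<'E'
from h import *
s=bot.observe();print(s)
for n in('top','scene'):
    im,d,p=shot(n);print(n,p);cv2.imwrite(f'pics/{n}0.png',im[:,:,::-1]);np.savez(f'{n}0.npz',im=im,d=d,**p)
E
```

```text
{'clock': 0.0, 'q': array([ 1.07138615e+00,  1.24477380e-01,  1.65166229e+00, -1.62961058e-05,
        1.36751330e+00, -8.26105638e-02]), 'joint_vel': array([-0.00014808, -0.00037768,  0.00251876, -0.00117494,  0.00158412,
        0.00019283]), 'joint_efforts': array([-3.77401215e-03, -4.17603171e+01, -3.59928524e+01,  7.71313068e-02,
        4.92016529e-02, -1.81600794e-04]), 'position': array([0.26287104, 0.59376908, 0.21341193]), 'orientation': array([-0.64985401, -3.07305493,  0.00310688]), 'wrist_force': array([ 0.10894568, -0.59283364, -0.22822495]), 'wrist_torque': array([ 0.01592697, -0.01754191,  0.023883  ]), 'opening': 0.9976399252728322}
top {'intrinsics': array([[538.92562187,   0.        , 317.35054349],
       [  0.        , 538.92562187, 243.32628578],
       [  0.        ,   0.        ,   1.        ]]), 'origin': array([ 0.45699057, -0.01834718,  1.44672853]), 'orientation': array([-2.16067267,  2.17620398, -0.0740847 ])}
scene {'intrinsics': array([[604.67393454,   0.        , 319.30494443],
       [  0.        , 604.67393454, 235.45375285],
       [  0.        ,   0.        ,   1.        ]]), 'origin': array([-0.40040431, -0.57731782,  1.29286679]), 'orientation': array([-2.10970885,  1.19486519, -0.49353483])}
```

View pics/top0.png

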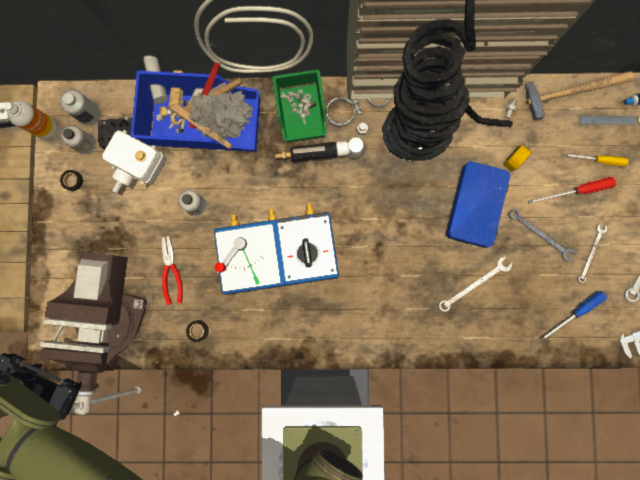

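View pics/scene0.png

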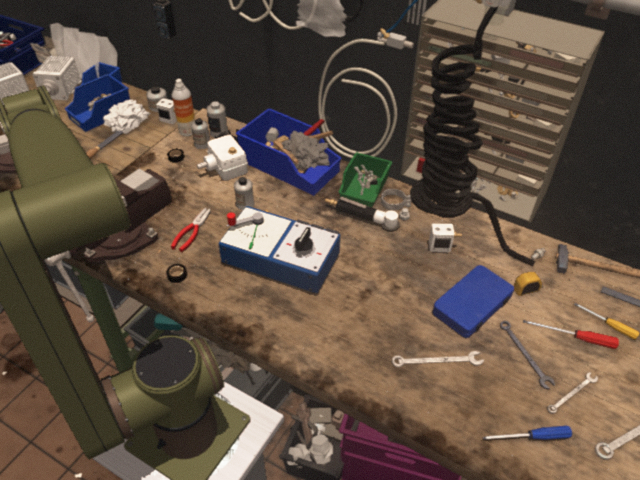

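The top view shows the unit centred near (277,252), the stud wing at (307,251), red marks at about (291,256) and (326,250), the knob at (220,267), the pivot at (240,243) and the flag end near (257,284). The scene view agrees.

Run:
```python
from h import *
z=np.load('top0.npz');p={k:z[k] for k in('intrinsics','origin','orientation')};im=z['im'];d=z['d']
hsv=cv2.cvtColor(im,cv2.COLOR_RGB2HSV);H,S,V=[hsv[...,i].astype(int) for i in range(3)]
roi=np.zeros(H.shape,bool);roi[205:300,208:345]=1
C=cloud(p,d)
def comps(m,name,h):
    n,l,st,c=cv2.connectedComponentsWithStats((m&roi).astype('uint8'))
    for i in range(1,n):
        if st[i,4]>=4:print(name,st[i],c[i],plane(p,c[i],h).round(4),'medz',np.median(C[l==i][:,2]).round(3))
comps(((H<8)|(H>172))&(S>120)&(V>80),'red',.092)
g=(H>45)&(H<85)&(S>90)&(V>50);comps(g,'green',.097)
comps((V<70)&(S<120),'black',.146)
# unit top outline: points with depth z 0.08-.1
m=(roi&(C[...,2]>.08)&(C[...,2]<.105)).astype('uint8');m=cv2.morphologyEx(m,cv2.MORPH_OPEN,np.ones((5,5)))
q=C[m>0][:,:2].astype('float32');r=cv2.minAreaRect(q*1000);print(r,len(q))
print('center depth z',C[252,265])
v,u=np.nonzero(g&roi);P=np.array([plane(p,(a,b),.093)[:2] for a,b in zip(u,v)]);
vx,vy,x0,y0=cv2.fitLine(P.astype('float32'),cv2.DIST_HUBER,0,.001,.001).ravel();print('green dir',np.arctan2(vy,vx),x0,y0,P.min(0),P.max(0))
```

```text
red [323 250   4   2   5] [324.8 250.8] [ 0.5555 -0.0127  0.092 ] medz 0.093
red [288 256   4   1   4] [289.5 256. ] [0.5431 0.0764 0.092 ] medz 0.093
red [214 262  12  10  85] [219.32941176 266.75294118] [0.5172 0.2537 0.092 ] medz 0.141
green [249 263   2   4   4] [249.5 264.5] [0.5221 0.1767 0.097 ] medz 0.091
green [252 270   7  14  31] [255.32258065 278.29032258] [0.4874 0.1619 0.097 ] medz 0.095
black [302 239   9  28  54] [304.72222222 252.98148148] [0.5467 0.0357 0.146 ] medz 0.144
black [308 243   4  19  36] [309.52777778 252.16666667] [0.5486 0.0241 0.146 ] medz 0.144
((552.684326171875, 112.06643676757812), (170.0174102783203, 299.8657531738281), 7.981076717376709) 7021
center depth z [0.5535456  0.1381381  0.09342977]
green dir 0.4103908 0.5185755 0.17573605 [0.475688   0.15563884] [0.55906616 0.19386764]
```

```bash
cat >> h.py <<'E'
c0=np.array([.5527,.1121]);YAW=.139
def u2w(x,y): return c0+R.from_euler('z',YAW).as_matrix()[:2,:2]@[x,y]
def go(P,ytool):
    s=bot.observe();M=RM(s['orientation']);y=np.array([np.cos(ytool),np.sin(ytool),0]);zz=np.array([0,0,-1.])
    T=np.stack([np.cross(y,zz),y,zz],1)
    print('dp',(M.T@(np.array(P)-s['position'])).round(4),'turn',R.from_matrix(M.T@T).as_rotvec().round(4))
E
python3 - <<'E'
from h import *
z=np.load('top0.npz');p={k:z[k] for k in('intrinsics','origin','orientation')};C=cloud(p,z['d'])
m=(C[...,0]>.1)&(C[...,0]<.6)&(C[...,1]>.2)&(C[...,1]<.6)&(C[...,2]<.6);m[340:,:110]=0;print('maxz',C[m][:,2].max())
s,pv,k=u2w(-.015,-.08),u2w(.035,.085),plane(p,(219.3,266.75),.142)[:2]
print(s,pv,k,np.linalg.norm(k-pv),'lever',np.arctan2(*(k-pv)[::-1])-YAW-2.29)
go([*s,.26],np.pi/2+YAW)
E
```

```text
maxz 0.5999244480990967
[0.5489289 0.0307933] [0.57558544 0.20112953] [0.51501165 0.24369438] 0.07403343855339893 lever 0.10006069174812815
dp [-0.4895 -0.3991 -0.0458] turn [-0.0018 -0.0007 -0.5558]
```

send_rows([
  {"dp":[-0.02,-0.02,-0.06],"turn":[0,0,0]},
  {"dp":[-0.06,-0.05,-0.1],"turn":[0,0,-0.1]},
  {"dp":[-0.1,-0.08,-0.1],"turn":[0,0,-0.2]},
  {"dp":[-0.14,-0.115,-0.1],"turn":[0,0,-0.3]},
  {"dp":[-0.18,-0.147,-0.1],"turn":[0,0,-0.4]},
  {"dp":[-0.22,-0.18,-0.1],"turn":[0,0,-0.5]},
  {"dp":[-0.26,-0.212,-0.1],"turn":[0,0,-0.556]},
  {"dp":[-0.3,-0.245,-0.1],"turn":[0,0,-0.556]},
  {"dp":[-0.34,-0.277,-0.1],"turn":[0,0,-0.556]},
  {"dp":[-0.38,-0.31,-0.1],"turn":[0,0,-0.556]},
  {"dp":[-0.42,-0.342,-0.1],"turn":[0,0,-0.556]},
  {"dp":[-0.46,-0.375,-0.08],"turn":[0,0,-0.556]},
  {"dp":[-0.49,-0.399,-0.046],"turn":[0,0,-0.556]},
  {"dp":[-0.49,-0.399,-0.046],"turn":[0,0,-0.556]},
  {"dp":[-0.49,-0.399,-0.046],"turn":[0,0,-0.556]},
  {"dp":[-0.49,-0.399,-0.046],"turn":[0,0,-0.556]},
], gripper=0.06, grip_force=40)

```text
clock: 2.1
position: [0.55, 0.0322, 0.2623]
orientation: [-0.221, 3.131, -0.0]
wrist_force: [-0.1, -0.1, 0.6]
opening: 0.627
```

Run:
```python
from h import *
s=bot.observe();print(s['clock'],s['position'],s['q'].round(3),s['wrist_force'],s['opening'])
im,d,p=shot('wrist');cv2.imwrite('pics/w1.png',im[:,:,::-1]);np.savez('w1.npz',im=im,d=d,**p)
print(p)
go([*u2w(-.015,-.08),.117],np.pi/2+YAW)
C=cloud(p,d);m=(C[...,2]>.138)&(C[...,2]<.152)&(np.hypot(C[...,0]-.549,C[...,1]-.031)<.06)
r=cv2.minAreaRect((C[m][:,:2]*1000).astype('float32'));print('wing',m.sum(),r,np.median(C[m][:,2]))
hsv=cv2.cvtColor(im,cv2.COLOR_RGB2HSV);H,S,V=[hsv[...,i].astype(int) for i in range(3)]
for nm,M_,h in(('red',((H<8)|(H>172))&(S>120)&(V>80),.092),('green',(H>45)&(H<85)&(S>90)&(V>50),.097)):
    n,l,st,c=cv2.connectedComponentsWithStats(M_.astype('uint8'))
    for i in range(1,n):
        if st[i,4]>30:print(nm,st[i],plane(p,c[i],h).round(4),'medz',np.median(C[l==i][:,2]).round(3))
```

```text
2.1 [0.5499754  0.03217434 0.2623028 ] [-0.039 -0.123  1.818  0.     1.445 -1.751] [-0.09231732 -0.08167015  0.63295207] 0.6272271945962695
{'intrinsics': array([[344.22277586,   0.        , 318.32035692],
       [  0.        , 344.22277586, 236.90909941],
       [  0.        ,   0.        ,   1.        ]]), 'origin': array([0.48560291, 0.02265472, 0.43405219]), 'orientation': array([1.94735904, 2.24431152, 0.27389963])}
dp [ 0.0016 -0.0012  0.1453] turn [-0.0003  0.0025  0.0018]
wing 1363 ((548.8775634765625, 32.97571563720703), (68.57566833496094, 14.633829116821289), 7.822399616241455) 0.14748813332220412
red [ 599  145   41   89 2235] [0.4823 0.3235 0.092 ] medz 0.015
red [ 537  208   48   31 1090] [0.5197 0.2759 0.092 ] medz 0.142
red [268 217  14   5  68] [ 0.557  -0.0117  0.092 ] medz 0.094
red [357 217  14   5  69] [0.5443 0.0776 0.092 ] medz 0.095
green [455 160  22  93 532] [0.5072 0.1715 0.097 ] medz 0.095
```

View pics/w1.png

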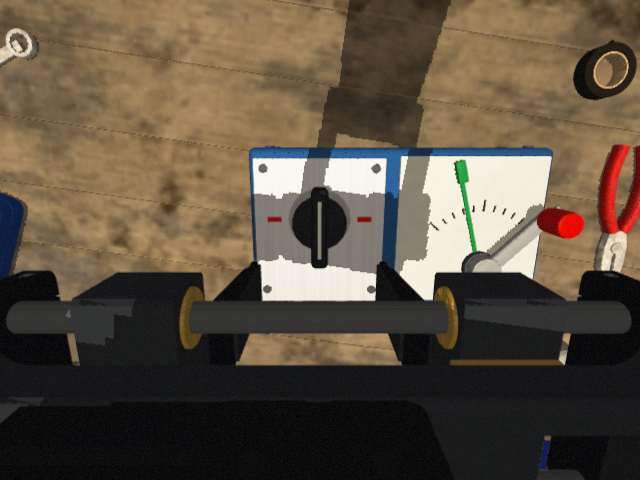

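The wrist view shows the wing at (320,228), almost directly under the tool. It agrees with the top view within 2 mm.

send_rows([
  {"dp":[0,0,0.05],"turn":[0,0,0]},
  {"dp":[0,0,0.09],"turn":[0,0,0]},
  {"dp":[0,0,0.12],"turn":[0,0,0]},
  {"dp":[0,0,0.136],"turn":[0,0,0]},
  {"dp":[0,0,0.136],"turn":[0,0,0]},
  {"dp":[0,0,0.136],"turn":[0,0,0]},
])

```text
clock: 2.9
position: [0.5509, 0.0313, 0.1266]
orientation: [-0.219, 3.131, -0.001]
wrist_force: [-0.6, -0.2, 0.3]
opening: 0.627
```

Run:
```python
from h import *
s=bot.observe();print(s['position'],s['wrist_force'],s['opening']); go([.5493,.0318,.117],np.pi/2+YAW)
```

```text
[0.55087728 0.0313069  0.12657521] [-0.63336454 -0.20912091  0.27353373] 0.6274092668349885
dp [0.0015 0.0007 0.0096] turn [-0.0006  0.0029  0.0006]
```

send_rows([
  {"dp":[0.001,0.0005,0.009],"turn":[0,0,0]},
  {"dp":[0.001,0.0005,0.009],"turn":[0,0,0]},
  {"dp":[0.001,0.0005,0.009],"turn":[0,0,0]},
])

```text
clock: 3.28
position: [0.5487, 0.0315, 0.1158]
orientation: [-0.218, 3.134, -0.0]
wrist_force: [-0.2, -0.4, -0.8]
opening: 0.633
```

send_rows([
  {"dp":[0,0,0],"turn":[0,0,0]},
  {"dp":[0,0,0],"turn":[0,0,0]},
  {"dp":[0,0,0],"turn":[0,0,0]},
  {"dp":[0,0,0],"turn":[0,0,0]},
  {"dp":[0,0,0],"turn":[0,0,0]},
  {"dp":[0,0,0],"turn":[0,0,0]},
], gripper=0.0, grip_force=40)

```text
clock: 4.03
position: [0.5489, 0.0326, 0.116]
orientation: [-0.218, 3.133, 0.004]
wrist_force: [0.3, 3.9, 3.8]
opening: 0.154
```

send_rows([
  {"dp":[0,0,0.005],"turn":[0,0,0]},
  {"dp":[0,0,0.01],"turn":[0,0,0]},
  {"dp":[0,0,0.0145],"turn":[0,0,0]},
  {"dp":[0,0,0.0145],"turn":[0,0,0]},
  {"dp":[0,0,0.0145],"turn":[0,0,0]},
  {"dp":[0,0,0.0145],"turn":[0,0,0]},
])

```text
clock: 4.78
position: [0.5489, 0.0326, 0.1023]
orientation: [-0.218, 3.133, 0.003]
wrist_force: [-2.2, 5.5, 7.6]
opening: 0.157
```

Run:
```python
from h import *
s=bot.observe();print(s['position'],s['wrist_force'],s['opening'])
im,d,p=shot('scene');C=cloud(p,d);cv2.imwrite('pics/s1.png',cv2.resize(im[200:300,200:360,::-1],None,fx=4,fy=4))
```

```text
[0.54891196 0.03261085 0.10231807] [-2.16305715  5.51111426  7.56528832] 0.1568929419161551
```

send_rows([
  {"dp":[0,0.0006,0.001],"turn":[0,0,0]},
  {"dp":[0,0.0006,0.001],"turn":[0,0,0.1]},
  {"dp":[0,0.0006,0.001],"turn":[0,0,0.23]},
  {"dp":[0,0.0006,0.001],"turn":[0,0,0.36]},
  {"dp":[0,0.0006,0.001],"turn":[0,0,0.5]},
  {"dp":[0,0.0006,0.001],"turn":[0,0,0.64]},
  {"dp":[0,0.0006,0.001],"turn":[0,0,0.78]},
  {"dp":[0,0.0006,0.001],"turn":[0,0,0.92]},
  {"dp":[0,0.0006,0.001],"turn":[0,0,1.06]},
  {"dp":[0,0.0006,0.001],"turn":[0,0,1.2]},
  {"dp":[0,0.0006,0.001],"turn":[0,0,1.33]},
  {"dp":[0,0.0006,0.001],"turn":[0,0,1.45]},
  {"dp":[0,0.0006,0.001],"turn":[0,0,1.54]},
  {"dp":[0,0.0006,0.001],"turn":[0,0,1.58]},
  {"dp":[0,0.0006,0.001],"turn":[0,0,1.58]},
  {"dp":[0,0.0006,0.001],"turn":[0,0,1.58]},
])

```text
clock: 6.82
position: [0.5485, 0.0321, 0.1013]
orientation: [-2.072, -2.361, 0.0]
wrist_force: [-2.9, 2.0, 8.1]
opening: 0.156
```

Run:
```python
from h import *
s=bot.observe();M=RM(s['orientation']);print(s['position'],s['wrist_force'],s['wrist_torque'],s['opening'],s['q'].round(3),'tool y yaw in unit',np.arctan2(M[1,1],M[0,1])-YAW)
```

```text
[0.54854331 0.03211293 0.10133466] [-2.85356854  1.97375804  8.11411487] [ 0.25307701  0.637578   -0.00092708] 0.15553547526328818 [-0.039  0.002  1.976 -0.     1.163 -0.169] tool y yaw in unit -0.008956113571558705
```

send_rows([
  {"dp":[0,0,-0.004],"turn":[0,0,0]},
  {"dp":[0,0,-0.004],"turn":[0,0,0]},
  {"dp":[0,0,-0.004],"turn":[0,0,0]},
])

```text
clock: 7.2
position: [0.5485, 0.0321, 0.1051]
orientation: [-2.072, -2.361, 0.0]
wrist_force: [-3.1, 1.8, 7.8]
opening: 0.156
```

send_rows([
  {"dp":[0,0,0],"turn":[0,0,0]},
  {"dp":[0,0,0],"turn":[0,0,0]},
  {"dp":[0,0,0],"turn":[0,0,0]},
  {"dp":[0,0,0],"turn":[0,0,0]},
  {"dp":[0,0,0],"turn":[0,0,0]},
  {"dp":[0,0,-0.03],"turn":[0,0,0]},
  {"dp":[0,0,-0.08],"turn":[0,0,0]},
  {"dp":[0,0,-0.13],"turn":[0,0,0]},
  {"dp":[0,0,-0.15],"turn":[0,0,0]},
  {"dp":[0,0,-0.15],"turn":[0,0,0]},
  {"dp":[0,0,-0.15],"turn":[0,0,0]},
], gripper=0.06)

```text
clock: 8.57
position: [0.5473, 0.032, 0.2512]
orientation: [-2.07, -2.358, 0.005]
wrist_force: [-0.2, -0.1, 0.1]
opening: 0.632
```

Run:
```python
from h import *
s=bot.observe();print(s['clock'],s['position'],s['wrist_force'],s['opening'])
im,d,p=shot('wrist');cv2.imwrite('pics/w2.png',im[:,:,::-1]);C=cloud(p,d)
m=(C[...,2]>.125)&(C[...,2]<.16)&(np.hypot(C[...,0]-.549,C[...,1]-.032)<.045)
if m.sum()>9:print('wing',m.sum(),cv2.minAreaRect((C[m][:,:2]*1000).astype('float32')),np.median(C[m][:,2]))
hsv=cv2.cvtColor(im,cv2.COLOR_RGB2HSV);H,S,V=[hsv[...,i].astype(int) for i in range(3)]
for nm,M_,h in(('red',((H<8)|(H>172))&(S>120)&(V>80),.142),('green',(H>45)&(H<85)&(S>90)&(V>50),.093)):
    n,l,st,c=cv2.connectedComponentsWithStats(M_.astype('uint8'))
    for i in range(1,n):
        if st[i,4]>30:
            q=C[l==i];print(nm,st[i],plane(p,c[i],h).round(4),'medz',np.median(q[:,2]).round(3),'top',q[q[:,2]>np.percentile(q[:,2],50)].mean(0).round(4))
            if nm=='green':
                v,u=np.nonzero(l==i);Q=np.array([plane(p,(a,b),.095)[:2] for a,b in zip(u,v)]).astype('float32');f=cv2.fitLine(Q,2,0,.01,.01).ravel();print('flag',f,np.arctan2(f[1],f[0])-YAW)
```

```text
8.575 [0.54732926 0.03197716 0.25120027] [-0.2323528  -0.11978741  0.05108232] 0.6316838088795688
wing 1405 ((550.2875366210938, 33.281368255615234), (14.865596771240234, 69.85758209228516), 7.297948360443115) 0.13832693067491852
red [318 169   5  14  70] [0.5435 0.0804 0.142 ] medz 0.094 top [0.5439 0.0774 0.095 ]
green [253  39 106  40 711] [0.5091 0.1736 0.093 ] medz 0.094 top [0.4906 0.1638 0.0999]
flag [0.91860104 0.39518622 0.50914687 0.17303114] 0.2672706
green [ 571  190   69   91 4527] [0.8338 0.0595 0.093 ] medz 0.005 top [0.8803 0.054  0.0299]
flag [ 0.34612945 -0.93818676  0.83215195  0.05933768] -1.356354
```

View pics/w2.png

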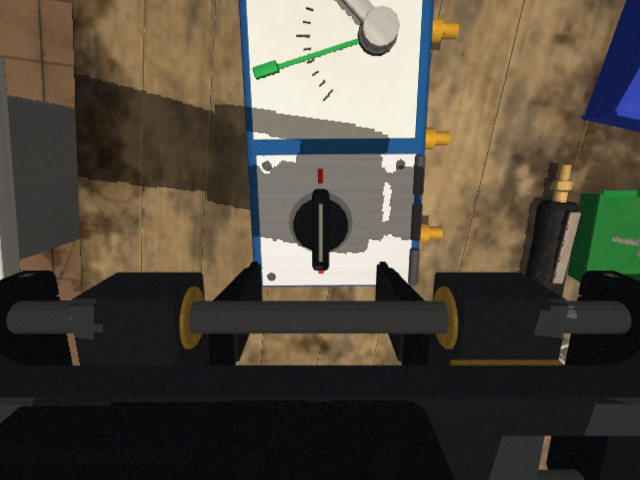

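The wing now lies along the red marks in pixels (320,176)–(320,271). Its top has dropped 9.2 mm (147.5 → 138.3 mm), so the stud is in its catch. Next is the lever.

Run:
```python
from h import *
z=np.load('w1.npz');p={k:z[k] for k in('intrinsics','origin','orientation')};im=z['im'];C=cloud(p,z['d'])
hsv=cv2.cvtColor(im,cv2.COLOR_RGB2HSV);H,S,V=[hsv[...,i].astype(int) for i in range(3)]
m=((H<8)|(H>172))&(S>120)&(V>80)&(C[...,2]>.139)&(C[...,2]<.155)&(C[...,1]<.3)
print(m.sum(),cv2.minEnclosingCircle((C[m][:,:2]*1000).astype('float32')),np.median(C[m],0))
pv=u2w(.035,.085);k=np.array([.515,.2437]);a=np.arctan2(*(k-pv)[::-1]);k=pv+.075*np.array([np.cos(a),np.sin(a)])
print(a,k,pv); go([*k,.2],a-np.pi/2)
```

```text
624 ((515.660400390625, 246.56781005859375), 12.301276206970215) [0.51547437 0.24500386 0.1437802 ]
2.5290891020163797 [0.51421959 0.24424835] [0.57558544 0.20112953]
dp [ 0.2147 -0.005   0.0512] turn [-0.0043 -0.0026 -0.8283]
```

send_rows([
  {"dp":[0.04,0,0],"turn":[0,0,-0.1]},
  {"dp":[0.08,-0.001,0],"turn":[0,0,-0.25]},
  {"dp":[0.12,-0.002,0],"turn":[0,0,-0.4]},
  {"dp":[0.16,-0.003,0],"turn":[0,0,-0.55]},
  {"dp":[0.2,-0.004,0],"turn":[0,0,-0.7]},
  {"dp":[0.215,-0.005,0.03],"turn":[0,0,-0.83]},
  {"dp":[0.215,-0.005,0.05],"turn":[0,0,-0.83]},
  {"dp":[0.215,-0.005,0.05],"turn":[0,0,-0.83]},
  {"dp":[0.215,-0.005,0.05],"turn":[0,0,-0.83]},
])

```text
clock: 9.75
position: [0.5161, 0.2439, 0.2044]
orientation: [0.948, 2.995, -0.0]
wrist_force: [0.8, 0.5, 1.4]
opening: 0.633
```

Run:
```python
from h import *
s=bot.observe();print(s['clock'],s['position'],s['wrist_force'],s['opening'])
go([.515,.2447,.116],2.52-np.pi/2)
```

```text
9.75 [0.51613402 0.24386315 0.20437613] [0.84460978 0.46641906 1.3935229 ] 0.6330237312155478
dp [0.0014 0.     0.0884] turn [0.     0.0002 0.0086]
```

send_rows([
  {"dp":[0,0,0.04],"turn":[0,0,0]},
  {"dp":[0,0,0.07],"turn":[0,0,0]},
  {"dp":[0,0,0.086],"turn":[0,0,0]},
  {"dp":[0,0,0.086],"turn":[0,0,0]},
  {"dp":[0,0,0.086],"turn":[0,0,0]},
])

```text
clock: 10.38
position: [0.5169, 0.2449, 0.12]
orientation: [0.945, 2.994, 0.003]
wrist_force: [0.0, -0.2, 0.1]
opening: 0.634
```

send_rows([
  {"dp":[0,0,0],"turn":[0,0,0]},
  {"dp":[0,0,0],"turn":[0,0,0]},
  {"dp":[0,0,0],"turn":[0,0,0]},
  {"dp":[0,0,0],"turn":[0,0,0]},
  {"dp":[0,0,0],"turn":[0,0,0]},
  {"dp":[0,0,0],"turn":[0,0,0]},
], gripper=0.0, grip_force=15)

```text
clock: 11.12
position: [0.5157, 0.2449, 0.1183]
orientation: [-0.944, -2.996, -0.001]
wrist_force: [0.5, 1.1, -1.5]
opening: 0.25
```

Run:
```python
from h import *
s=bot.observe();print(s['clock'],s['position'],s['wrist_force'],s['opening']*95)
P=s['position'][:2];pv=u2w(.035,.085);print(np.linalg.norm(P-pv),np.arctan2(*(P-pv)[::-1]))
M=RM(s['orientation']);a0=np.arctan2(*(P-pv)[::-1])
for a in np.append(np.arange(a0+.1,3.55,.1),3.552):
    T=pv+np.linalg.norm(P-pv)*np.array([np.cos(a),np.sin(a)])
    print((M.T@np.array([*(T-P),0])).round(4)[:2],round(a0-a,3))
```

```text
11.125 [0.51573638 0.24488424 0.11826764] [ 0.4969448   1.10534064 -1.46687964] 23.727560000943893
0.07413759961885781 2.5103078132887084
[-0.0002 -0.0074] -0.1
[-0.0012 -0.0148] -0.2
[-0.0029 -0.022 ] -0.3
[-0.0053 -0.029 ] -0.4
[-0.0083 -0.0357] -0.5
[-0.0121 -0.0421] -0.6
[-0.0164 -0.0481] -0.7
[-0.0214 -0.0536] -0.8
[-0.0269 -0.0586] -0.9
[-0.0328 -0.0631] -1.0
[-0.0354 -0.0647] -1.042
```

send_rows([
  {"dp":[0,-0.0074,0],"turn":[0,0,-0.1]},
  {"dp":[-0.0012,-0.0148,0],"turn":[0,0,-0.2]},
  {"dp":[-0.0029,-0.022,0],"turn":[0,0,-0.3]},
  {"dp":[-0.0053,-0.029,0],"turn":[0,0,-0.4]},
  {"dp":[-0.0083,-0.0357,0],"turn":[0,0,-0.5]},
  {"dp":[-0.0121,-0.0421,0],"turn":[0,0,-0.6]},
  {"dp":[-0.0164,-0.0481,0],"turn":[0,0,-0.7]},
  {"dp":[-0.0214,-0.0536,0],"turn":[0,0,-0.8]},
  {"dp":[-0.0269,-0.0586,0],"turn":[0,0,-0.9]},
  {"dp":[-0.0328,-0.0631,0],"turn":[0,0,-1.0]},
  {"dp":[-0.0354,-0.0647,0],"turn":[0,0,-1.04]},
  {"dp":[-0.0354,-0.0647,0],"turn":[0,0,-1.04]},
  {"dp":[-0.0354,-0.0647,0],"turn":[0,0,-1.04]},
  {"dp":[-0.0354,-0.0647,0],"turn":[0,0,-1.04]},
])

```text
clock: 12.88
position: [0.5092, 0.1721, 0.1183]
orientation: [-0.669, 3.065, 0.002]
wrist_force: [6.4, 3.9, -3.4]
opening: 0.251
```

Run:
```python
from h import *
s=bot.observe();P=s['position'][:2];pv=u2w(.035,.085);print(s['clock'],s['wrist_force'],s['opening']*95,np.linalg.norm(P-pv),np.arctan2(*(P-pv)[::-1])+2*np.pi)
```

```text
12.875 [ 6.35901589  3.93729647 -3.35120712] 23.80074425323342 0.07249476511704663 3.5534327442860474
```

send_rows([
  {"dp":[0,0,0],"turn":[0,0,0]},
  {"dp":[0,0,0],"turn":[0,0,0]},
  {"dp":[0,0,0],"turn":[0,0,0]},
  {"dp":[0,0,0],"turn":[0,0,0]},
  {"dp":[0,0,-0.03],"turn":[0,0,0]},
  {"dp":[0,0,-0.08],"turn":[0,0,0]},
  {"dp":[0,0,-0.13],"turn":[0,0,0]},
  {"dp":[-0.05,0,-0.18],"turn":[0,0,0]},
  {"dp":[-0.1,0,-0.2],"turn":[0,0,0]},
  {"dp":[-0.1,0,-0.2],"turn":[0,0,0]},
  {"dp":[-0.1,0,-0.2],"turn":[0,0,0]},
], gripper=0.06)

```text
clock: 14.25
position: [0.5978, 0.2127, 0.3169]
orientation: [0.669, -3.067, 0.0]
wrist_force: [-1.2, -0.5, 0.0]
opening: 0.631
```

```bash
cat > chk.py <<'E'
from h import *
s=bot.observe();print(s['clock'],s['position'],s['wrist_force'],s['opening'])
pv=u2w(.035,.085)
for nm in('wrist','top'):
    im,d,p=shot(nm);cv2.imwrite(f'pics/{nm}_end.png',im[:,:,::-1]);C=cloud(p,d)
    X=np.hypot(C[...,0]-.549,C[...,1]-.032)
    m=(C[...,2]>.125)&(C[...,2]<.16)&(X<.045)
    if m.sum()>9:print(nm,'wing',m.sum(),cv2.minAreaRect((C[m][:,:2]*1000).astype('float32')),np.median(C[m][:,2]),'panel z',np.median(C[(X>.05)&(X<.06)&(abs(C[...,2]-.09)<.02)][:,2]))
    hsv=cv2.cvtColor(im,cv2.COLOR_RGB2HSV);H,S,V=[hsv[...,i].astype(int) for i in range(3)]
    near=np.hypot(C[...,0]-pv[0],C[...,1]-pv[1])<.13
    m=((H<8)|(H>172))&(S>120)&(V>80)&(C[...,2]>.137)&(C[...,2]<.155)&near
    if m.sum()>5:
        k=np.array(cv2.minEnclosingCircle(C[m][:,:2].astype('float32'))[0]);print(nm,'knob',k,np.linalg.norm(k-pv),'ang',np.arctan2(*(k-pv)[::-1])+2*np.pi)
    g=(H>45)&(H<85)&(S>90)&(V>50)&near
    if g.sum()>5:
        c=C[g].mean(0);print(nm,'green',g.sum(),c,'ang',np.arctan2(*(c[:2]-pv)[::-1])+2*np.pi)
E
python3 chk.py
```

```text
14.25 [0.59784859 0.2126964  0.31691793] [-1.15696341 -0.52134092  0.01569319] 0.630606201399192
wrist wing 1250 ((549.7684326171875, 33.626956939697266), (14.955621719360352, 69.8235092163086), 7.524600028991699) 0.13810059165354582 panel z 0.0935476884097309
wrist knob [0.50876427 0.17165422] 0.07303329480784737 ang 3.557026820653803
wrist green 173 [0.48567011 0.16187936 0.10450388] ang 3.5531832830173227
top wing 182 ((548.97412109375, 30.772480010986328), (15.378262519836426, 69.56820678710938), 7.197451114654541) 0.13624853037625884 panel z 0.09188646825253888
top knob [0.50759381 0.16897488] 0.07521158651122727 ang 3.583343152110353
top green 22 [0.48351261 0.16046564 0.09649745] ang 3.5574803487338853
```

View pics/wrist_end.png

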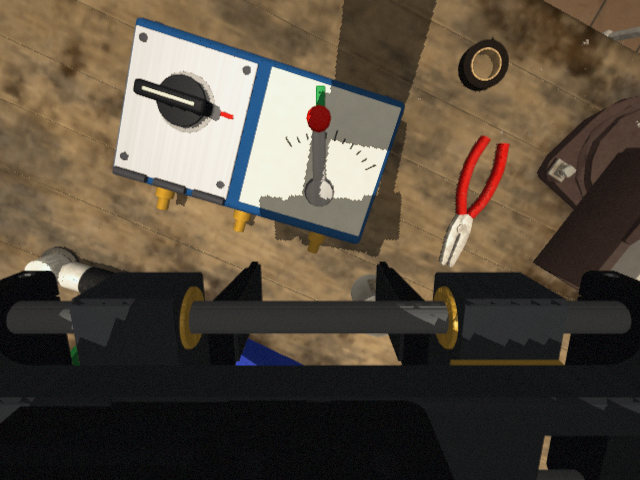

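The picture shows the pivot (319,190), knob (319,118) and flag (320,95) in one line. The wing lies at the red marks, and the arm is clear of everything. I'm handing the job in.

```bash
python3 -c "
from bench import bot
print(bot.job_done())"
```

```text
the job is handed in; nothing more can be done
None
```

The access panel is locked, the lever points at the green flag, and the job is handed in at about 14.4 s on the robot's clock. `job_done` gives no verdict.

- **Stud:** I gripped the wing, pushed it in about 14–15 mm, turned it 1.58 rad clockwise and let go. In the last check its top was about 9 mm lower than at the start (wrist camera: 147.5 to 138.1 mm). The wing lay at the red marks within about 1° in both cameras.
- **Lever:** I gripped the knob and swung it about 1.04 rad. The lever differs from the flag by 0.004 rad in the wrist view and 0.026 rad in the top view, against a limit of 0.10. The two cameras disagree on positions by about 2–3 mm, which explains the difference.
- **Rest of the scene:** The arm was clear, with about 1 N or less on the wrist. No move came near the can, pliers or spanner, but I did not measure their positions again.

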